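Ready the annealing pan and set the gas tap

TASK

Get the soldering corner ready: first slide the round annealing pan, with the crucible left standing in it, along the bench until it sits wholly on the bright disc under the torch, without lifting or tipping it. Only then turn the red gas handle until it lies straight above the green-tipped pointer, and let go. Leave the blue tap and the other things on the bench as they are.

Things in the scene. Friction and masses are not known exactly. Their poses are not given: they have to be found in the camera images.
- pan: round steel annealing pan, loose, 0.4 to 0.8 kg, 132 mm across at the foot and 140 mm at the rim, 30 mm high, wall 4 mm; a terracotta firebrick fills it to 20 mm. Origin: centre of its underside
- crucible: white ceramic crucible (a small cup), 52 mm across at the rim, 45 mm tall, standing loose on the firebrick in the middle of the pan. Origin: centre of its underside; z is its upright axis
- disc (a point): centre of the bright metal disc, 180 mm across, inlaid flush with the bench under the bench torch. The torch is fixed: in the disc's frame its foot (90 mm across) and 215 mm tall post stand at (0.155, 0.075) m, its barrel slopes up and away to (0.22, 0.108), 252 mm up, and its nozzle ends at (0.098, 0.046), 148 mm up
- gas_axis (a point): on the vertical turning axis of the RED handled gas tap, 125 mm above the bench (mid-height of the handle). The tap is fixed: flange 68 mm across, brass body 76 mm high along its x axis, copper outlet pipe down at x = +75 mm. Its y axis is the direction of the closed handle
- gas_grip (a point): grip point of the red handle, 85 mm from the turning axis, at mid-height (125 mm up). The handle is a bar 14 mm wide and 22 mm tall (114 to 136 mm up), reaching 115 mm from the axis along this point's y axis (outward)
- gas_handle (a joint): turn of the red handle, rad: 0 closed (along the tap's y), growing anticlockwise seen from above to a stop at 1.62; stiff (about 0.22 N m), stays where left
- pointer: fixed steel pointer with a green tip, under the red handle on the same turning axis, set at the wanted opening. Origin: on the turning axis at bench level; its y axis runs outward along the pointer. Strip 82 to 86 mm up; green tip 16 mm wide, from 119 to 153 mm from the axis, 80 to 90 mm up. The handle is at the setting when it lies straight above the pointer
- oxygen_grip (a point): grip point of the BLUE handle of the other, otherwise identical tap (no pointer), 85 mm from its turning axis, 125 mm up, y outward along the handle
- oxygen_handle (a joint): turn of the blue handle, rad, 0 closed, growing anticlockwise
- flux_jar: bystander: amber glass flux jar, 64 mm across, 75 mm tall, loose. Origin: centre of its underside
- glass_jar: bystander: clear glass jar with steel cap, 60 mm across, 80 mm tall, loose. Origin: centre of its underside
- bench_block: bystander: steel bench block 80 x 80 x 25 mm, loose. Origin: centre of its underside
- charcoal: bystander: black charcoal soldering block 50 x 90 x 30 mm, loose. Origin: centre of its underside
- hammer: bystander: hammer, 220 mm long, lying along its x, loose. Origin: under its middle
- file: bystander: flat file with a wooden handle, 205 mm long, lying along its x, loose. Origin: under it, near its middle
- spool: bystander: brass spool, 60 mm across, 58 mm tall, loose. Origin: centre of its underside

How it is judged:
By the outcome, as a careful person would: the job done as asked, in the order asked, and still so for the second after the job is handed in, with the robot touching nothing.
It also fails if it takes over 58 s, if anything falls off the work surface, if the arm or the gripper's body presses on something with over 40 N, if the wrist force passes 120 N, or if a joint passes its speed limit or range.

ROBOT

A 6-joint arm with a two-finger parallel gripper is mounted at the origin on the work surface. World frame = base frame: x ahead of the robot, y to its left, z up, the work surface at z = 0. Lengths are in m, angles in rad, forces in N, time in s.
With the tool pointing down it reaches from about 0.35 to 0.85 m from the base axis. Payload 8.1 kg.
Tool frame: the origin (TCP) lies at the very end of the fingers, on their centre line; the grasp point (between the pads) lies 19 mm behind it; z points along the fingers, y is the line along which they close (so a half turn about z gives the same grasp; the last joint's range is limited). The gripper opens to 93 mm and grips with 3 to 60 N. Pads are 15 mm wide; open, the fingers measure 128 mm over their backs; the gripper's body (75 mm by 188 mm) begins 65 mm behind the grasp point.
Start: joints at [-1.42, 0.13, 1.488, -0, 1.523, -0.085], TCP at [0.14, -0.583, 0.219] pointing down, gripper open.
Joint ranges: [-2.96, 2.96], [-0.89, 2.26], [0.02, 2.5], [-1.34, 4.48], [0, 2.73], [-2.66, 2.66]. Speed limits (rad/s): [2.39, 2.39, 2.79, 3.14, 3.14, 3.14].

INTERFACE

Orientations are given as a rotation vector (axis times angle).
In Python, from plant import robot, imaging gives the robot as it stands.
- The arm moves only by the tool jog_arm, never from a script. Its argument "rows" is a list of rows, each a list of 2 entries, a list of its own where there are three numbers: the shift along the tool's x, y, z each as a share of 0.2 m, from -1 to 1, then the turn, a rotation vector about the tool's x, y, z each as a share of pi/2 rad, from -1 to 1. A call has 1 to 5 rows; each row is the pose to reach, as a shift and turn from the pose commanded when the call began, along the tool's axes at that moment; what a row does not reach only later rows make up. A row lasts 1/10 s, in which the tool goes at most 50 mm and 8.59 degrees, less where a joint would pass 70% of its speed; a pose out of reach is approached as far as the arm can. A call with a number of a shift or a turn outside -1 to 1 is refused whole. A call with a gripper value outside its range is refused whole. "hand" is the closure, from -1 (fully open) to 1 (shut), set as the call begins (left out, the last holds). The fingers move at their own pace and stop on an object; "squeeze" is the grip in N (left out, the last holds). Time passes only in rows, so rows that repeat a pose let the fingers close. It gives the time, the measured TCP pose, the force, the opening and the grip force at its end, in the units of the state.
- robot.read_state(): the state, without advancing time (a new reading comes with each control period).
- imaging.read_camera(name): name is "side" or "top" or "wrist"; returns a dict with "frame" (420x560x3 uint8, red, green, blue), "vertical_fov" (degrees; the focal length in pixels is half the picture's height over the tangent of half this angle, whatever the lens; pixels are square), "cx", "cy" (the principal point, pixels), "k1" (the pictures are not rectified: a ray, as slopes to the right and down, at radius r is drawn at 1 + k1 r^2 times it, then the intrinsics apply), "R" (3x3) and "t" (3): a world point X has camera coordinates R X + t. Camera axes: x right, y down, z forward; pixel columns grow to the right and rows downward; lengths in m; the calibration is good to about 2 mm. A picture is of the moment at which its call begins. There is no depth.
- robot.close_job(): hands the job in; it is judged then, once.
The state is a dict: "t": time; "q": joint angles; "dq": joint speeds; "joint_torque": joint torques, N m; "tool_pos": TCP position; "orientation": TCP orientation; "force": force on the tool from outside, world axes, zero at the start; "wrist_torque": the same for the moment, N m; "opening": finger opening in m; "gripper_force": force on a finger pad.
Only numpy, scipy, OpenCV 4.12 (cv2) and the standard library are available. Lean on these libraries where they do the work, as an engineer would, in place of code of your own. Each camera call takes 0.05 s, during which the arm holds its last target. There are 200 camera calls.

## Working session

There is one attempt and no reset: what is moved stays moved. The work goes in short steps, Python scripts to look and compute and a tool call to move; the robot and the scene stay as the last step left them, time stands still between calls to the robot, and variables do not carry over. Pictures are saved under pics/ and viewed, at most 10 in all, crops included, and the job is handed in when it is done.

Besides the shell and the picture viewer there is one more tool, called by a JSON object that holds its "method" and its "body", one argument or row to a line. jog_arm: Moves the arm, as the interface text tells. Its arguments: {"type":"object","properties":{"rows":{"type":"array"},"hand":{"type":"number"},"squeeze":{"type":"number"}},"required":["rows"]}

```bash
mkdir -p pics; cat > h.py <<'E'
import numpy as np, cv2, json
from plant import robot, imaging
from scipy.spatial.transform import Rotation as Rn
def cam(n):
    c=imaging.read_camera(n); f=c["frame"].shape[0]/2/np.tan(np.radians(c["vertical_fov"])/2)
    c["K"]=np.array([[f,0,c["cx"]],[0,f,c["cy"]],[0,0,1]]); c["D"]=np.array([c["k1"],0,0,0,0.]); c["R"]=np.array(c["R"]);c["t"]=np.array(c["t"]); return c
def ray(c,uv):
    p=cv2.undistortPoints(np.array(uv,float).reshape(-1,1,2),c["K"],c["D"]).reshape(-1,2)
    d=np.c_[p,np.ones(len(p))]@c["R"]; return -c["R"].T@c["t"],d
def plane(c,uv,z):
    o,d=ray(c,uv); return o+d*((z-o[2])/d[:,2])[:,None]
def proj(c,X):
    return cv2.projectPoints(np.array(X,float).reshape(-1,3),cv2.Rodrigues(c["R"])[0],c["t"],c["K"],c["D"])[0].reshape(-1,2)
def tri(c1,u1,c2,u2):
    o1,d1=ray(c1,[u1]);o2,d2=ray(c2,[u2]);d1=d1[0];d2=d2[0]
    s=np.linalg.lstsq(np.c_[d1,-d2],o2-o1,rcond=None)[0]; a=o1+s[0]*d1;b=o2+s[1]*d2
    return (a+b)/2,np.linalg.norm(a-b)
def save(c,n): cv2.imwrite("pics/"+n+".png",c["frame"][:,:,::-1])
def state():
    s=robot.read_state(); return s
E
python3 - <<'E'
from h import *
import pickle
C={n:cam(n) for n in("top","side","wrist")}
pickle.dump(C,open("c0.pkl","wb"))
for n in C: save(C[n],n+"0"); print(n,C[n]["K"][0,0],C[n]["k1"],-C[n]["R"].T@C[n]["t"])
s=state();print(s)
E
```

```text
top 529.8766576441451 0.03457375061813816 [ 0.46997921 -0.03703184  1.66504263]
side 483.55199704613455 -0.022971329434806995 [-0.15106094  0.69583159  0.92571948]
wrist 338.4974428359419 -0.07349798198380351 [ 0.22062139 -0.56305662  0.38252872]
{'t': 0.15, 'q': array([-1.42039184e+00,  1.30990394e-01,  1.48904135e+00,  4.67397818e-06,
        1.52300254e+00, -8.54163443e-02]), 'dq': array([ 0.00106789, -0.00295141, -0.00298475,  0.0010927 ,  0.00142304,
       -0.00014808]), 'joint_torque': array([-3.99056980e-04, -5.60475540e+01, -4.92334735e+01,  7.67633971e-02,
        3.06547713e-02, -1.01023945e-04]), 'tool_pos': array([ 0.14013158, -0.58294807,  0.21782009]), 'orientation': array([-3.11834839e+00, -3.69398889e-01,  6.62106292e-05]), 'force': array([-0.29818343, -0.16393996, -0.50494156]), 'wrist_torque': array([0.01671145, 0.00040682, 0.05580833]), 'gripper_force': 0.0, 'opening': 0.09299266312504495}
```

View pics/top0.png

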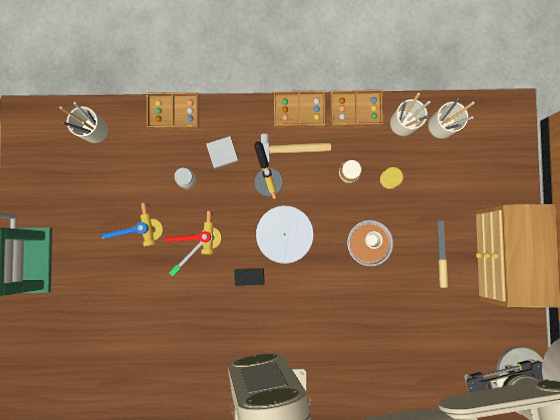

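View pics/side0.png

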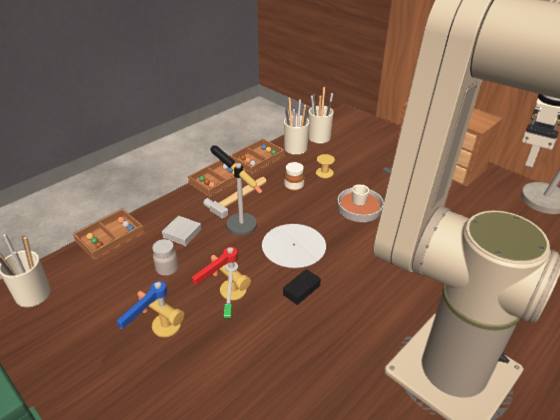

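The top view shows the disc at (284,234), the pan at (370,243) with its crucible at (373,240), the red hub at (206,237), the red handle tip at (165,239) and the green tip at (175,270). In the side view the disc is at (294,245), the pan at (361,205) and the red handle runs from (231,253) to (197,280), with the green tip at (228,310).

```bash
cat > meas.py <<'E'
from h import *
def mask(c,kind,roi):
    h=cv2.cvtColor(c["frame"],cv2.COLOR_RGB2HSV).astype(int); H,S,V=h[...,0],h[...,1],h[...,2]
    m={"red":((H<5)|(H>175))&(S>200)&(V>90),"green":(H>45)&(H<80)&(S>150)&(V>90),
       "terra":((H<14))&(S>110)&(V>110),"white":(S<45)&(V>150),"rim":(S<70)&(V>90)}[kind]
    z=np.zeros(m.shape,bool); z[roi[1]:roi[3],roi[0]:roi[2]]=1
    m=(m&z).astype(np.uint8); n,l,st,ce=cv2.connectedComponentsWithStats(m)
    i=1+np.argmax(st[1:,4]); m=(l==i).astype(np.uint8)
    return max(cv2.findContours(m,cv2.RETR_EXTERNAL,cv2.CHAIN_APPROX_NONE)[0],key=len).reshape(-1,2),st[i,4]
def circ(P):
    A=np.c_[2*P[:,:2],np.ones(len(P))]; s=np.linalg.lstsq(A,(P[:,:2]**2).sum(1),rcond=None)[0]
    return s[:2],np.sqrt(s[2]+s[:2]@s[:2])
E
python3 - <<'E'
from meas import *
import pickle
C=pickle.load(open("c0.pkl","rb"));T,S=C["top"],C["side"]
def rep(n,c,k,roi,z):
    q,a=mask(c,k,roi); P=plane(c,q,z); r=circ(P); print(n,a,"px box",q.min(0),q.max(0),"circ",r[0].round(4),r[1].round(4)); return q,P
rep("disc T",T,"white",(250,200,320,270),0); rep("disc S",S,"white",(255,220,335,270),0)
rep("rim T",T,"rim",(340,215,400,270),.03); rep("terra T",T,"terra",(345,218,397,268),.02)
rep("terra S",S,"terra",(335,185,385,220),.02)
rep("rim S",S,"rim",(333,180,388,222),.03)
rep("cruc T",T,"white",(360,228,386,252),.065); rep("cruc S",S,"white",(348,182,373,204),.065)
for k,rt,rs,z in(("red",(155,225,225,250),(185,240,245,290),.136),("green",(160,255,200,285),(215,295,240,320),.09)):
    out=[]
    for c,r in((T,rt),(S,rs)):
        q,a=mask(c,k,r); rc=cv2.minAreaRect(q.astype(np.float32)); b=cv2.boxPoints(rc)
        P=plane(c,q,z);m=P.mean(0); u=np.linalg.svd(P[:,:2]-m[:2])[2][0]; pr=(P[:,:2]-m[:2])@u
        e1,e2=m[:2]+u*pr.min(),m[:2]+u*pr.max(); out.append(rc[0])
        print(k,a,"centre px",rc,"mean",m.round(4),"ends",e1.round(4),e2.round(4),"len",np.ptp(pr).round(4))
    print(k,"tri",tri(T,out[0],S,out[1]))
E
python3 - <<'E'
import cv2,numpy as np
t=cv2.imread("pics/top0.png")[195:290,140:235];s=cv2.imread("pics/side0.png")[235:330,165:260]
cv2.imwrite("pics/crop1.png",np.hstack([cv2.resize(x,(400,400),interpolation=cv2.INTER_CUBIC) for x in(t,s)]))
E
```

```text
disc T 2611 px box [256 205] [312 263] circ [ 0.5226 -0.0487] 0.0891
disc S 2188 px box [262 224] [325 267] circ [ 0.521  -0.0483] 0.0882
rim T 491 px box [347 220] [392 265] circ [ 0.4918 -0.3109] 0.0693
terra T 869 px box [345 218] [396 267] circ [ 0.4932 -0.3151] 0.089
terra S 497 px box [341 193] [379 213] circ [ 0.4896 -0.3102] 0.0487
rim S 918 px box [338 185] [387 221] circ [ 0.4767 -0.3057] 0.0831
cruc T 213 px box [365 231] [381 248] circ [ 0.501  -0.3158] 0.0239
cruc S 70 px box [355 185] [363 194] circ [ 0.4982 -0.3143] 0.02
red 226 centre px ((187.49998474121094, 236.5), (44.99999237060547, 8.999998092651367), -0.0) mean [0.5112 0.2298 0.136 ] ends [0.5151 0.1661] [0.507 0.296] len 0.1302
red 3 centre px ((233.75001525878906, 259.7500305175781), (0.7071067094802856, 1.4142134189605713), 45.0) mean [0.4842 0.1971 0.136 ] ends [0.4836 0.1985] [0.4851 0.195 ] len 0.0038
red tri (array([0.49769924, 0.21417434, 0.14185137]), np.float64(0.044760049945135646))
green 50 centre px ((174.50001525878906, 269.5000305175781), (4.242640495300293, 9.899494171142578), 45.0) mean [0.4187 0.2769 0.09  ] ends [0.4285 0.2671] [0.408  0.2877] len 0.029Traceback (most recent call last):
  File "<stdin>", line 14, in <module>
  File "meas.py", line 8, in mask
    i=1+np.argmax(st[1:,4]); m=(l==i).astype(np.uint8)
        ~~~~~~~~~^^^^^^^^^^
    return _wrapfunc(a, 'argmax', axis=axis, out=out, **kwds)
    return bound(*args, **kwds)
ValueError: attempt to get argmax of an empty sequence
```

View pics/crop1.png

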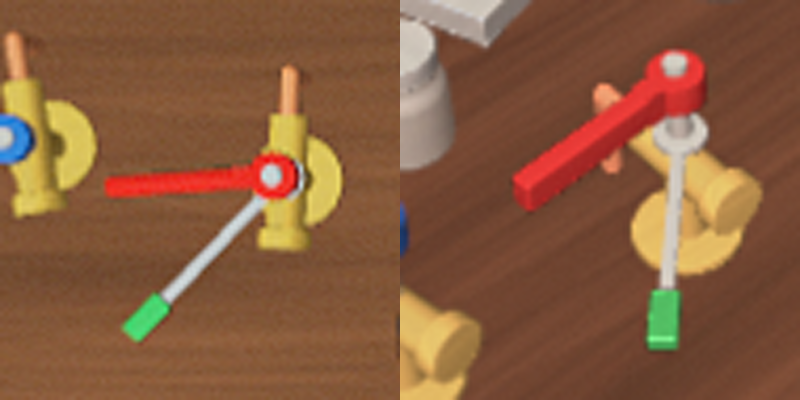

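Enlarged: red hub bolt at top px (204.4,236.8) and side px (230.3,249.7); handle tip at top (165,239); green tip end at top (172,273) and side (227.5,314). The pointer is about 45° anticlockwise from the closed handle.

```bash
cat >> h.py <<'E'
def goto(p,ydir):
    "shift and turn (tool shares) to TCP p, pointing down, tool y along ydir (xy)"
    s=state(); R=Rn.from_rotvec(s["orientation"]).as_matrix()
    y=np.r_[np.array(ydir)/np.linalg.norm(ydir),0]; z=np.array([0,0,-1.]); G=np.c_[np.cross(y,z),y,z]
    d=R.T@(np.array(p)-s["tool_pos"])/.2; w=Rn.from_matrix(R.T@G).as_rotvec()/(np.pi/2)
    print("t",round(s["t"],2),"pos",s["tool_pos"].round(4),"F",s["force"].round(1),"open",round(s["opening"],4)); print("shift",d.round(3),"turn",w.round(3))
E
python3 - <<'E'
from h import *
import pickle
C=pickle.load(open("c0.pkl","rb"));T,S=C["top"],C["side"]
f=lambda x,y:(140+x*.2375,195+y*.2375); g=lambda x,y:(165+(x-400)*.2375,235+y*.2375)
for n,a,b in(("hub top",f(271,176),g(675,62)),("tip top",f(107,187),g(526,182)),("green end",f(133,329),g(663,346)),("green start",f(157,301),g(665,291))):
    print(n,tri(T,a,S,b))
# pan rim height and disc height, two views; crucible
print("cruc",tri(T,(373,240),S,(360.5,189)))
print("disc",tri(T,(284.3,234),S,(293.5,244.7)))
pan=np.array([.4915,-.311]);disc=np.array([.522,-.0485]);u=disc-pan;L=np.linalg.norm(u);u/=L;print(L,u)
print(np.r_[pan-.09*u,.15])
goto(np.r_[pan-.09*u,.15],(u[1],-u[0]))
E
```

```text
hub top (array([0.51262173, 0.18227182, 0.13862785]), np.float64(0.0004598021863275828))
tip top (array([0.50561781, 0.29482356, 0.13147971]), np.float64(0.0022365223873849383))
green end (array([0.4066231 , 0.28803503, 0.07715753]), np.float64(0.001315784124529591))
green start (array([0.42638072, 0.26892694, 0.08829894]), np.float64(0.001491685332416057))
cruc (array([ 0.49892673, -0.31572636,  0.06531746]), np.float64(0.0015928133533372206))
disc (array([ 0.52233496, -0.0493721 , -0.00335679]), np.float64(0.00048430755534019636))
0.2642659645130262 [0.11541403 0.99331747]
[ 0.48111274 -0.40039857  0.15      ]
t 0.15 pos [ 0.1401 -0.5829  0.2178] F [-0.3 -0.2 -0.5] open 0.093
shift [ 1.871 -0.489  0.34 ] turn [-0.001 -0.001 -0.776]
```

{"method": "jog_arm", "body": {
  "rows": [
    [[0.2, -0.05, 0], [0, 0, -0.08]],
    [[0.4, -0.1, 0], [0, 0, -0.17]],
    [[0.6, -0.15, 0], [0, 0, -0.25]],
    [[0.8, -0.2, 0.05], [0, 0, -0.34]],
    [[1, -0.25, 0.1], [0, 0, -0.42]]
  ],
  "hand": -1
}}

```text
t: 0.65
tool_pos: [0.3243, -0.4873, 0.1986]
orientation: [2.827, 1.368, 0.0]
force: [-0.1, 0.1, -0.5]
opening: 0.0929
gripper_force: 0.0
```

```bash
python3 - <<'E'
from h import *
goto((.481,-.4005,.12),(.993,-.115))
E
```

```text
t 0.65 pos [ 0.3243 -0.4873  0.1986] F [-0.1  0.1 -0.5] open 0.0929
shift [0.827 0.345 0.393] turn [ 0.     0.    -0.353]
```

{"method": "jog_arm", "body": {
  "rows": [
    [[0.2, 0.08, 0.05], [0, 0, -0.08]],
    [[0.4, 0.16, 0.15], [0, 0, -0.17]],
    [[0.6, 0.25, 0.25], [0, 0, -0.26]],
    [[0.82, 0.34, 0.39], [0, 0, -0.35]],
    [[0.82, 0.34, 0.39], [0, 0, -0.35]]
  ]
}}

```text
t: 1.15
tool_pos: [0.4804, -0.3976, 0.116]
orientation: [-2.342, -2.084, -0.002]
force: [-0.5, 0.4, -0.2]
opening: 0.0931
gripper_force: 0.0
```

```bash
python3 - <<'E'
from h import *
goto((.481,-.4005,.012),(.993,-.115)); print(state()["q"].round(2))
c=cam("wrist");save(c,"wrist1")
E
```

```text
t 1.15 pos [ 0.4804 -0.3976  0.116 ] F [-0.5  0.4 -0.2] open 0.0931
shift [-0.017  0.007  0.52 ] turn [-0.003 -0.003 -0.001]
[-0.77  0.27  1.52  0.    1.36 -0.66]
```

View pics/wrist1.png

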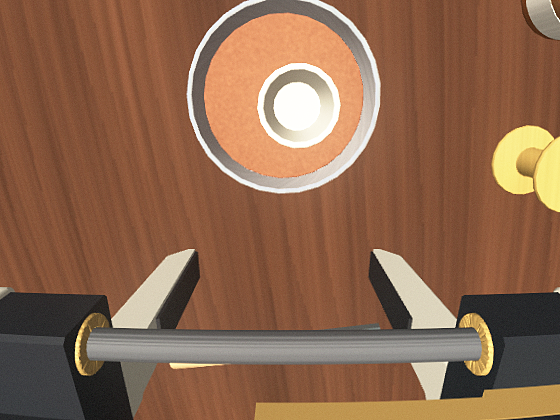

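The wrist view shows the pan centred at (284,97), on the fingers' midline (≈285), and clear ground between them. I'll descend.

{"method": "jog_arm", "body": {
  "rows": [
    [[-0.01, 0, 0.15], [0, 0, 0]],
    [[-0.01, 0, 0.3], [0, 0, 0]],
    [[-0.01, 0, 0.42], [0, 0, 0]],
    [[-0.01, 0, 0.52], [0, 0, 0]],
    [[-0.01, 0, 0.52], [0, 0, 0]]
  ]
}}

```text
t: 1.7
tool_pos: [0.4755, -0.4038, 0.0138]
orientation: [-2.355, -2.071, 0.001]
force: [-0.1, 0.7, 0.7]
opening: 0.0926
gripper_force: 0.0
```

```bash
python3 - <<'E'
from h import *
goto((.522-.1154*.06,-.0485-.9933*.06,.012),(.993,-.115))
E
```

```text
t 1.7 pos [ 0.4755 -0.4038  0.0138] F [-0.1  0.7  0.7] open 0.0926
shift [1.492 0.007 0.013] turn [-0.003 -0.002 -0.008]
```

{"method": "jog_arm", "body": {
  "rows": [
    [[0.03, 0, 0], [0, 0, 0]],
    [[0.06, 0, 0], [0, 0, 0]],
    [[0.09, 0, 0], [0, 0, 0]],
    [[0.11, 0, 0], [0, 0, 0]],
    [[0.13, 0, 0], [0, 0, 0]]
  ]
}}

```text
t: 2.2
tool_pos: [0.482, -0.3785, 0.0174]
orientation: [2.355, 2.077, 0.0]
force: [-0.2, -0.2, 0.0]
opening: 0.093
gripper_force: 0.0
```

{"method": "jog_arm", "body": {
  "rows": [
    [[0.02, 0, 0], [0, 0, 0]],
    [[0.045, 0, 0], [0, 0, 0]],
    [[0.075, 0, 0], [0, 0, 0]],
    [[0.11, 0, 0], [0, 0, 0]],
    [[0.15, 0, 0], [0, 0, 0]]
  ]
}}

```text
t: 2.7
tool_pos: [0.4854, -0.349, 0.0168]
orientation: [2.356, 2.077, -0.001]
force: [-1.1, -3.4, -0.6]
opening: 0.093
gripper_force: 1.9
```

```bash
python3 - <<'E'
from h import *
goto((.522-.1154*.06,-.0485-.9933*.06,.012),(.993,-.115))
c=cam("wrist");save(c,"wrist2")
E
```

```text
t 2.7 pos [ 0.4854 -0.349   0.0168] F [-1.1 -3.4 -0.6] open 0.093
shift [ 1.213 -0.004  0.023] turn [ 0.     0.    -0.007]
```

View pics/wrist2.png

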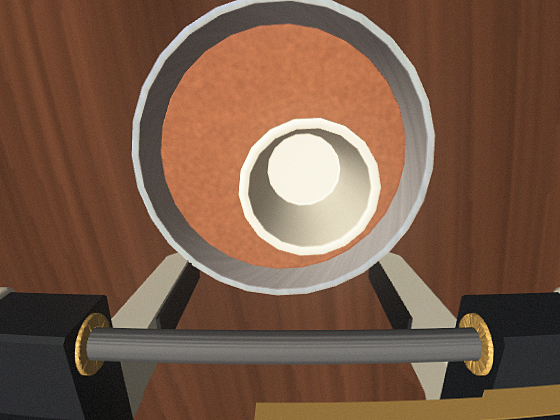

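The pan is seated between both fingers, rim centred at about (283,145), and the crucible is upright at (310,187). I'll keep pushing.

{"method": "jog_arm", "body": {
  "rows": [
    [[0.035, 0, 0.01], [0, 0, 0]],
    [[0.075, 0, 0.01], [0, 0, 0]],
    [[0.115, 0, 0.01], [0, 0, 0]],
    [[0.155, 0, 0.01], [0, 0, 0]],
    [[0.195, 0, 0.01], [0, 0, 0]]
  ]
}}

```text
t: 3.25
tool_pos: [0.4911, -0.3115, 0.0161]
orientation: [2.354, 2.075, -0.001]
force: [-0.1, -7.2, 3.9]
opening: 0.0927
gripper_force: 4.9
```

{"method": "jog_arm", "body": {
  "rows": [
    [[0.04, 0, 0], [0, 0, 0]],
    [[0.08, 0, 0], [0, 0, 0]],
    [[0.12, 0, 0], [0, 0, 0]],
    [[0.16, 0, 0], [0, 0, 0]],
    [[0.2, 0, 0], [0, 0, 0]]
  ]
}}

```text
t: 3.75
tool_pos: [0.4962, -0.2718, 0.0161]
orientation: [2.354, 2.075, -0.001]
force: [-1.3, -7.6, 5.2]
opening: 0.0929
gripper_force: 4.9
```

{"method": "jog_arm", "body": {
  "rows": [
    [[0.04, 0, 0], [0, 0, 0]],
    [[0.08, 0, 0], [0, 0, 0]],
    [[0.12, 0, 0], [0, 0, 0]],
    [[0.16, 0, 0], [0, 0, 0]],
    [[0.2, 0, 0], [0, 0, 0]]
  ]
}}

```text
t: 4.25
tool_pos: [0.5012, -0.232, 0.016]
orientation: [2.354, 2.075, -0.0]
force: [-0.8, -6.9, 4.4]
opening: 0.093
gripper_force: 5.0
```

```bash
python3 - <<'E'
from meas import *
goto((.522-.1154*.06,-.0485-.9933*.06,.012),(.993,-.115))
c=cam("wrist");q,a=mask(c,"terra",(60,0,500,290));print(circ(plane(c,q,.02)),q.min(0),q.max(0))
E
```

```text
t 4.25 pos [ 0.5012 -0.232   0.016 ] F [-0.8 -6.9  4.4] open 0.093
shift [ 0.624 -0.009  0.019] turn [ 0.002  0.002 -0.007]
(array([ 0.50718726, -0.17331967]), np.float64(0.05841661117494494)) [160  24] [405 269]
```

{"method": "jog_arm", "body": {
  "rows": [
    [[0.04, 0, 0], [0, 0, 0]],
    [[0.08, 0, 0], [0, 0, 0]],
    [[0.12, 0, 0], [0, 0, 0]],
    [[0.16, 0, 0], [0, 0, 0]],
    [[0.2, 0, 0], [0, 0, 0]]
  ]
}}

```text
t: 4.8
tool_pos: [0.5062, -0.1923, 0.0159]
orientation: [2.354, 2.076, -0.0]
force: [-0.9, -8.3, 4.8]
opening: 0.093
gripper_force: 4.8
```

{"method": "jog_arm", "body": {
  "rows": [
    [[0.04, 0, 0], [0, 0, 0]],
    [[0.08, 0, 0], [0, 0, 0]],
    [[0.12, 0, 0], [0, 0, 0]],
    [[0.16, 0, 0], [0, 0, 0]],
    [[0.2, 0, 0], [0, 0, 0]]
  ]
}}

```text
t: 5.3
tool_pos: [0.5112, -0.1526, 0.0159]
orientation: [2.354, 2.076, -0.0]
force: [-0.9, -8.3, 5.9]
opening: 0.0934
gripper_force: 4.9
```

{"method": "jog_arm", "body": {
  "rows": [
    [[0.04, 0, 0], [0, 0, 0]],
    [[0.08, 0, 0], [0, 0, 0]],
    [[0.12, 0, 0], [0, 0, 0]],
    [[0.15, 0, 0], [0, 0, 0]],
    [[0.17, 0, 0], [0, 0, 0]]
  ]
}}

```text
t: 5.8
tool_pos: [0.5155, -0.1187, 0.0159]
orientation: [2.354, 2.076, -0.0]
force: [-0.9, -8.1, 5.7]
opening: 0.093
gripper_force: 5.0
```

```bash
python3 - <<'E'
from meas import *
goto((.522-.1154*.06,-.0485-.9933*.06,.012),(.993,-.115))
c=cam("wrist");q,a=mask(c,"terra",(60,0,500,290));print(circ(plane(c,q,.02)),q.min(0),q.max(0))
E
```

```text
t 5.8 pos [ 0.5155 -0.1187  0.0159] F [-0.9 -8.1  5.7] open 0.093
shift [ 0.052 -0.009  0.02 ] turn [ 0.001  0.001 -0.006]
(array([ 0.52141082, -0.05991762]), np.float64(0.05840279849740973)) [160  24] [405 269]
```

{"method": "jog_arm", "body": {
  "rows": [
    [[0.02, 0, 0], [0, 0, 0]],
    [[0.04, 0, 0], [0, 0, 0]],
    [[0.055, 0, 0], [0, 0, 0]],
    [[0.055, 0, 0], [0, 0, 0]],
    [[0.055, 0, 0], [0, 0, 0]]
  ]
}}

```text
t: 6.35
tool_pos: [0.5168, -0.1077, 0.0159]
orientation: [2.354, 2.076, 0.001]
force: [-0.8, -6.4, 6.9]
opening: 0.0927
gripper_force: 4.1
```

{"method": "jog_arm", "body": {
  "rows": [
    [[-0.03, 0, 0], [0, 0, 0]],
    [[-0.1, 0, 0], [0, 0, 0]],
    [[-0.2, 0, 0], [0, 0, 0]],
    [[-0.35, 0, 0], [0, 0, 0]],
    [[-0.5, 0, 0], [0, 0, 0]]
  ]
}}

```text
t: 6.85
tool_pos: [0.5026, -0.2071, 0.0142]
orientation: [-2.355, -2.078, 0.0]
force: [-0.5, -0.1, -0.1]
opening: 0.0927
gripper_force: 0.0
```

{"method": "jog_arm", "body": {
  "rows": [
    [[-0.05, 0, -0.2], [0, 0, 0]],
    [[-0.05, 0, -0.4], [0, 0, 0]],
    [[-0.05, 0, -0.6], [0, 0, 0]],
    [[-0.05, 0, -0.8], [0, 0, 0]],
    [[-0.05, 0, -1], [0, 0, 0]]
  ]
}}

```text
t: 7.35
tool_pos: [0.5012, -0.2164, 0.2157]
orientation: [-2.356, -2.076, 0.0]
force: [1.1, 0.1, 0.1]
opening: 0.0932
gripper_force: 0.0
```

```bash
python3 - <<'E'
from meas import *
import pickle
s=state();print(s["t"],s["tool_pos"],s["q"].round(2))
T=cam("top");S=cam("side");pickle.dump((T,S),open("c1.pkl","wb"))
a=cv2.resize(T["frame"][185:285,140:340],(800,400),interpolation=cv2.INTER_CUBIC)
cv2.imwrite("pics/top2.png",a[:,:,::-1])
try:
    q,_=mask(T,"terra",(255,205,315,262));print(circ(plane(T,q,.02)))
    q,_=mask(S,"terra",(262,215,330,265));print(circ(plane(S,q,.02)))
except Exception as e: print(e)
E
```

```text
7.35 [ 0.50122784 -0.21637192  0.21569334] [-0.5  -0.01  1.64  0.    1.51 -0.38]
(array([ 0.52523985, -0.04950142]), np.float64(0.05526978167395591))
(array([ 0.52257948, -0.047784  ]), np.float64(0.04929341886713738))
```

View pics/top2.png

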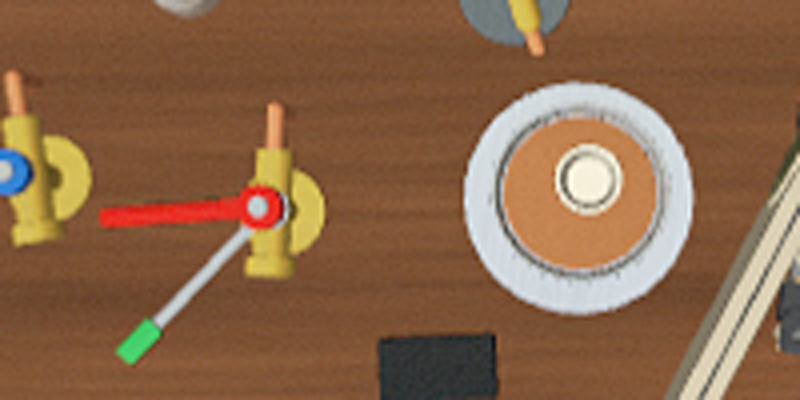

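The pan sits centred on the disc, at about (578,195) in the crop, with the disc ring visible all round; the crucible is upright at (588,180). Next the red handle.

{"method": "jog_arm", "body": {
  "rows": [
    [[0.2, 0, -0.05], [0, 0, 0]],
    [[0.4, 0, -0.1], [0, 0, 0]],
    [[0.6, 0, -0.15], [0, 0, 0]],
    [[0.8, 0, -0.17], [0, 0, 0]],
    [[1, 0, -0.17], [0, 0, 0]]
  ]
}}

```text
t: 7.95
tool_pos: [0.5271, -0.0166, 0.2486]
orientation: [-2.357, -2.077, -0.0]
force: [0.8, -0.3, -0.1]
opening: 0.0931
gripper_force: 0.0
```

{"method": "jog_arm", "body": {
  "rows": [
    [[0.2, 0, 0], [0, 0, 0]],
    [[0.4, 0, 0], [0, 0, 0]],
    [[0.6, 0, 0], [0, 0, -0.04]],
    [[0.8, 0, 0], [0, 0, -0.08]],
    [[1, 0, 0], [0, 0, -0.11]]
  ]
}}

```text
t: 8.45
tool_pos: [0.5518, 0.1819, 0.2473]
orientation: [-2.165, -2.275, 0.002]
force: [0.7, 0.9, 0.1]
opening: 0.0928
gripper_force: 0.0
```

```bash
python3 - <<'E'
from meas import *
import pickle
goto((.5074,.2671,.2),(.998,.061))
T,S=pickle.load(open("c1.pkl","rb"))
A=np.array([.5126,.1823])
for k,roi,z in(("red",(155,225,225,250),.136),("green",(160,255,200,285),.09)):
    q,_=mask(T,k,roi);P=plane(T,q,z)[:,:2]-A
    m=np.array([P[:,0].mean(),P[:,1].mean()]);r=np.hypot(*P.T)
    if k=="red": P=P[r>.03]
    m=P.mean(0);u=np.linalg.svd(P-m)[2][0];u*=np.sign(u[1]);n=np.array([-u[1],u[0]])
    print(k,"dir deg",np.degrees(np.arctan2(-u[0],u[1])),"mean dir",np.degrees(np.arctan2(-m[0],m[1])),"offset of line from axis mm",1e3*(n@m),"rmax",r.max())
E
```

```text
t 8.45 pos [0.5518 0.1819 0.2473] F [0.7 0.9 0.1] open 0.0928
shift [ 0.437 -0.2    0.237] turn [-0.001  0.    -0.007]
red dir deg 3.527366732844157 mean dir 2.335905286862422 offset of line from axis mm -1.5093111539420616 rmax 0.1138646877280673
green dir deg 44.56963015931213 mean dir 44.81445651175271 offset of line from axis mm 0.5703287825030018 rmax 0.14850014046165613
```

{"method": "jog_arm", "body": {
  "rows": [
    [[0.15, -0.07, 0], [0, 0, 0]],
    [[0.3, -0.14, 0.05], [0, 0, 0]],
    [[0.437, -0.2, 0.15], [0, 0, 0]],
    [[0.437, -0.2, 0.237], [0, 0, -0.005]],
    [[0.437, -0.2, 0.237], [0, 0, -0.005]]
  ]
}}

```text
t: 8.95
tool_pos: [0.5056, 0.2657, 0.197]
orientation: [-2.155, -2.282, 0.01]
force: [-0.4, -0.5, -0.5]
opening: 0.0928
gripper_force: 0.0
```

```bash
python3 - <<'E'
from meas import *
a=np.radians(3.5); goto((.5132-.085*np.sin(a),.1823+.085*np.cos(a),.107),(np.cos(a),np.sin(a)))
c=cam("wrist");save(c,"wrist3")
E
```

```text
t 8.95 pos [0.5056 0.2657 0.197 ] F [-0.4 -0.5 -0.5] open 0.0928
shift [0.007 0.015 0.45 ] turn [-0.004  0.001 -0.003]
```

View pics/wrist3.png

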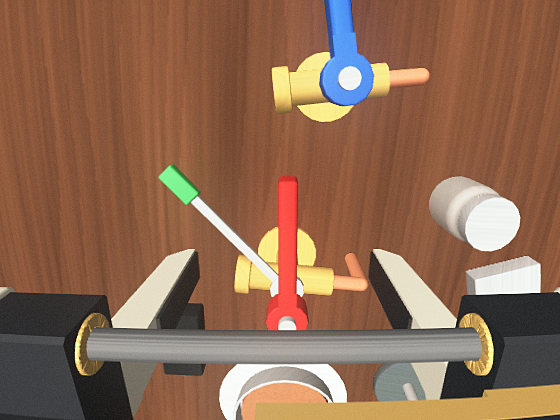

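The red handle is midway between the fingers (about x=288 px), pointing away from the hub at (287,322), with the green tip at (179,184). I'll descend and grip.

{"method": "jog_arm", "body": {
  "rows": [
    [[0.005, 0.015, 0.12], [0, 0, 0]],
    [[0.005, 0.015, 0.24], [0, 0, 0]],
    [[0.005, 0.015, 0.36], [0, 0, 0]],
    [[0.005, 0.015, 0.45], [0, 0, 0]],
    [[0.005, 0.015, 0.45], [0, 0, 0]]
  ]
}}

```text
t: 9.5
tool_pos: [0.5099, 0.2657, 0.1089]
orientation: [-2.16, -2.279, 0.007]
force: [-0.7, 0.4, -0.2]
opening: 0.093
gripper_force: 0.0
```

{"method": "jog_arm", "body": {
  "rows": [
    [[0, 0, 0], [0, 0, 0]],
    [[0, 0, 0], [0, 0, 0]],
    [[0, 0, 0], [0, 0, 0]],
    [[0, 0, 0], [0, 0, 0]],
    [[0, 0, 0], [0, 0, 0]]
  ],
  "hand": 1,
  "squeeze": 15
}}

```text
t: 10.0
tool_pos: [0.5114, 0.2676, 0.1119]
orientation: [2.159, 2.282, 0.001]
force: [-0.5, -0.9, 0.1]
opening: 0.0574
gripper_force: 0.0
```

```bash
python3 - <<'E'
from h import *
s=state();print(s["t"],s["tool_pos"],s["opening"],s["gripper_force"],s["force"])
R=Rn.from_rotvec(s["orientation"]).as_matrix();p=s["tool_pos"];A=np.array([.5135,.1823,p[2]])
for d in(7,14,21,28,35,41.3):
    G=Rn.from_euler("z",d,degrees=True).as_matrix(); print(d,(R.T@(A+G@(p-A)-p)/.2).round(3),(-d/90))
E
```

```text
10.0 [0.51136032 0.26756737 0.11193212] 0.057431932211408826 0.0 [-0.46157257 -0.89540038  0.120039  ]
7 [-0.002 -0.052 -0.   ] -0.07777777777777778
14 [-0.01  -0.104 -0.   ] -0.15555555555555556
21 [-0.024 -0.154 -0.   ] -0.23333333333333334
28 [-0.044 -0.202 -0.   ] -0.3111111111111111
35 [-0.07  -0.247 -0.   ] -0.3888888888888889
41.3 [-0.098 -0.285 -0.   ] -0.45888888888888885
```

{"method": "jog_arm", "body": {
  "rows": [
    [[0, 0, 0], [0, 0, 0]],
    [[0, 0, 0], [0, 0, 0]],
    [[0, 0, 0], [0, 0, 0]],
    [[0, 0, 0], [0, 0, 0]],
    [[0, 0, 0], [0, 0, 0]]
  ]
}}

```text
t: 10.5
tool_pos: [0.5108, 0.2674, 0.1111]
orientation: [-2.159, -2.282, 0.001]
force: [-3.5, 0.5, 0.9]
opening: 0.0173
gripper_force: 1.6
```

{"method": "jog_arm", "body": {
  "rows": [
    [[0, 0, 0], [0, 0, 0]],
    [[0, 0, 0], [0, 0, 0]],
    [[0, 0, 0], [0, 0, 0]],
    [[0, 0, 0], [0, 0, 0]],
    [[0, 0, 0], [0, 0, 0]]
  ]
}}

```text
t: 11.0
tool_pos: [0.5106, 0.2675, 0.1111]
orientation: [-2.159, -2.281, 0.001]
force: [-4.8, 1.6, 1.6]
opening: 0.0137
gripper_force: 15.0
```

{"method": "jog_arm", "body": {
  "rows": [
    [[0, -0.031, 0], [0, 0, -0.047]],
    [[-0.004, -0.062, 0], [0, 0, -0.093]],
    [[-0.009, -0.093, 0], [0, 0, -0.14]],
    [[-0.016, -0.124, 0], [0, 0, -0.187]],
    [[-0.024, -0.154, 0], [0, 0, -0.233]]
  ]
}}

```text
t: 11.5
tool_pos: [0.4806, 0.2613, 0.1112]
orientation: [1.704, 2.639, 0.002]
force: [-1.1, 1.9, -1.7]
opening: 0.0146
gripper_force: 15.1
```

```bash
cat > turn.py <<'E'
from h import *
s=state();print(s["t"],s["tool_pos"],s["opening"],s["gripper_force"],s["force"])
R=Rn.from_rotvec(s["orientation"]).as_matrix();p=s["tool_pos"];y=R[:,1]
A=np.array([.5135,.1823]);v=p[:2]-A;h=np.degrees(np.arctan2(-v[0],v[1]));print("handle deg by pos",h,"by yaw",np.degrees(np.arctan2(y[1],y[0])),"r",np.hypot(*v))
E
python3 turn.py
```

```text
11.5 [0.48063742 0.26128387 0.11118953] 0.014584259140341034 15.101190358400345 [-1.07107334  1.89358676 -1.69668547]
handle deg by pos 22.590583835814897 by yaw 24.30585958722441 r 0.08554765632754534
```

{"method": "jog_arm", "body": {
  "rows": [
    [[0, -0.031, 0], [0, 0, -0.047]],
    [[-0.004, -0.062, 0], [0, 0, -0.093]],
    [[-0.009, -0.093, 0], [0, 0, -0.14]],
    [[-0.016, -0.124, 0], [0, 0, -0.187]],
    [[-0.023, -0.152, 0], [0, 0, -0.229]]
  ]
}}

```text
t: 12.0
tool_pos: [0.4547, 0.2446, 0.1112]
orientation: [1.204, 2.901, 0.002]
force: [-0.1, 2.0, -2.0]
opening: 0.0138
gripper_force: 15.0
```

{"method": "jog_arm", "body": {
  "rows": [
    [[0, 0, 0], [0, 0, 0]],
    [[0, 0, 0], [0, 0, 0]]
  ]
}}

```text
t: 12.2
tool_pos: [0.4543, 0.2442, 0.1111]
orientation: [-1.211, -2.898, 0.001]
force: [-4.9, 0.5, 0.7]
opening: 0.0142
gripper_force: 14.9
```

```bash
cat > chk.py <<'E'
from meas import *
import sys
T=cam("top"); save(T,sys.argv[1])
L={}
for k,z in(("red",.136),("green",.09)):
    q,a=mask(T,k,(150,225,225,290));P=plane(T,q,z)[:,:2];m=P.mean(0);d=np.hypot(*(P-[.5135,.1823]).T)
    if k=="red": P=P[d>.03]
    m=P.mean(0);u=np.linalg.svd(P-m)[2][0];u*=np.sign(u[1]);L[k]=(m,u)
    v=m-[.5135,.1823]
    print(k,a,m,"dir",np.degrees(np.arctan2(-u[0],u[1])),"mean dir",np.degrees(np.arctan2(-v[0],v[1])),"rmax",d.max())
E
python3 turn.py; python3 chk.py top3
```

```text
12.2 [0.45431887 0.24421099 0.11111855] 0.014164551041039928 14.870383143424988 [-4.88433009  0.46343346  0.7462513 ]
handle deg by pos 43.70856117767795 by yaw 44.6258547937367 r 0.0856468198566003
red 138 [0.48174407 0.21701636] dir 32.63666464563702 mean dir 42.44995005413901 rmax 0.060920568155766235Traceback (most recent call last):
  File "chk.py", line 6, in <module>
    q,a=mask(T,k,(150,225,225,290));P=plane(T,q,z)[:,:2];m=P.mean(0);d=np.hypot(*(P-[.5135,.1823]).T)
        ~~~~^^^^^^^^^^^^^^^^^^^^^^^
  File "meas.py", line 8, in mask
    i=1+np.argmax(st[1:,4]); m=(l==i).astype(np.uint8)
        ~~~~~~~~~^^^^^^^^^^
    return _wrapfunc(a, 'argmax', axis=axis, out=out, **kwds)
    return bound(*args, **kwds)
ValueError: attempt to get argmax of an empty sequence
```

```bash
python3 -c "
import cv2
cv2.imwrite('pics/top3c.png',cv2.resize(cv2.imread('pics/top3.png')[205:295,150:240],(600,600),interpolation=cv2.INTER_CUBIC))"
```

```text
(no output)
```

View pics/top3c.png

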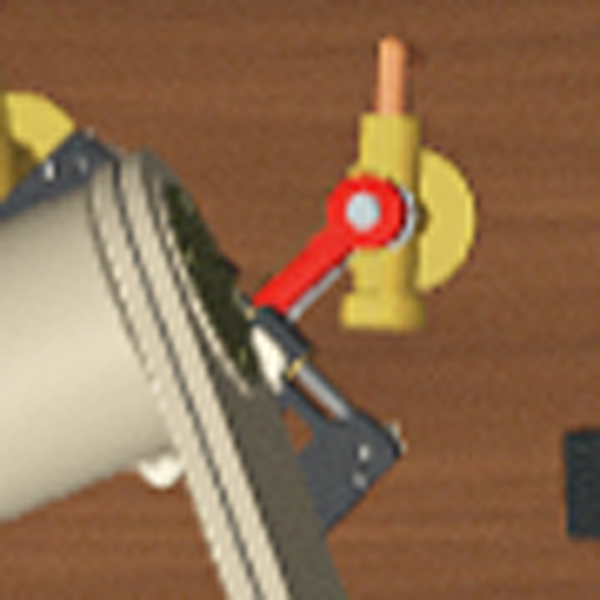

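The arm hides most of the handle from above; only its root at (320,260) is seen, roughly over the pointer. I'll check with the wrist camera, numerically.

```bash
python3 - <<'E'
from meas import *
c=cam("wrist");save(c,"wrist4")
A=np.array([.5135,.1823])
for k,z in(("red",.136),("green",.09)):
    q,a=mask(c,k,(0,0,560,420));P=plane(c,q,z)[:,:2];rc=cv2.minAreaRect(q.astype(np.float32));m=plane(c,[rc[0]],z)[0,:2]-A
    far=plane(c,q[q[:,1]<q[:,1].min()+4],z)[:,:2].mean(0)-A
    print(k,a,rc,"centre deg",np.degrees(np.arctan2(-m[0],m[1])),"far end deg",np.degrees(np.arctan2(-far[0],far[1])),np.hypot(*far))
E
```

```text
red 10 ((307.5, 398.0), (6.0, 1.0), 90.0) centre deg 8.607649884756661 far end deg 9.557065350950424 0.024679122150462106
green 28 ((291.0, 172.5), (27.0, 0.0), -90.0) centre deg 42.35270907049018 far end deg 42.47365076448174 0.14002116661656086
```

View pics/wrist4.png

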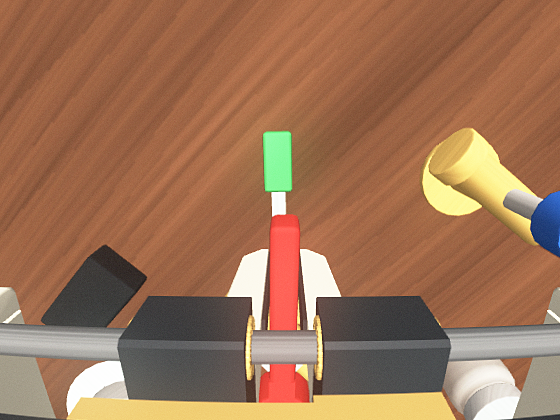

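The wrist view shows the red bar tip at (285,218), green tip at (277.5,161), and strip at (279,205), slightly to the left. I'll compute the angles.

```bash
python3 - <<'E'
from h import *
c=cam("wrist"); 
f=c["frame"].astype(int);r=(f[...,0]>150)&(f[...,1]<70)&(f[...,2]<70);g=(f[...,1]>130)&(f[...,0]<110)&(f[...,2]<130)
def cen(m,r0,r1):
    return np.array([[np.nonzero(m[i,230:330])[0].mean()+230,i] for i in range(r0,r1,3) if m[i,230:330].sum()>4])
ang=lambda u:np.degrees(np.arctan2(-u[0],u[1]))
R=plane(c,cen(r,222,290),.136)[:,:2];G=plane(c,cen(g,135,180),.09)[:,:2]
for n,P in(("red",R),("green",G)):
    m=P.mean(0);u=np.linalg.svd(P-m)[2][0];u*=np.sign(u[1]);print(n,len(P),m,"line deg",ang(u))
    for A in((.5135,.1823),(.5126,.1823)): print(ang(m-A),np.hypot(*(m-A)))
m=R.mean(0);print("red->green deg",ang(G.mean(0)-m))
E
```

```text
Traceback (most recent call last):
  File "h.py", line 11, in plane
    o,d=ray(c,uv); return o+d*((z-o[2])/d[:,2])[:,None]
        ~~~^^^^^^
  File "h.py", line 8, in ray
    p=cv2.undistortPoints(np.array(uv,float).reshape(-1,1,2),c["K"],c["D"]).reshape(-1,2)
      ~~~~~~~~~~~~~~~~~~~^^^^^^^^^^^^^^^^^^^^^^^^^^^^^^^^^^^^^^^^^^^^^^^^^^
cv2.error: OpenCV(4.12.0) /io/opencv/modules/calib3d/src/undistort.dispatch.cpp:347: error: (-215:Assertion failed) CV_IS_MAT(_src) && CV_IS_MAT(_dst) && (_src->rows == 1 || _src->cols == 1) && (_dst->rows == 1 || _dst->cols == 1) && _src->cols + _src->rows - 1 == _dst->rows + _dst->cols - 1 && (CV_MAT_TYPE(_src->type) == CV_32FC2 || CV_MAT_TYPE(_src->type) == CV_64FC2) && (CV_MAT_TYPE(_dst->type) == CV_32FC2 || CV_MAT_TYPE(_dst->type) == CV_64FC2) in function 'cvUndistortPointsInternal'
```

```bash
python3 - <<'E'
from h import *
c=cam("wrist"); f=c["frame"].astype(int);print(f[250,285],f[160,278],f[225,285])
r=f[...,0]>2.5*np.maximum(f[...,1],f[...,2]);g=(f[...,1]>1.5*f[...,0])&(f[...,1]>1.4*f[...,2])
def cen(m,r0,r1):
    return np.array([[np.nonzero(m[i,255:310])[0].mean()+255,i] for i in range(r0,r1,3) if m[i,255:310].sum()>4])
ang=lambda u:np.degrees(np.arctan2(-u[0],u[1]))
a,b=cen(r,222,290),cen(g,135,180);print(a[::6],b[::5])
R=plane(c,a,.136)[:,:2];G=plane(c,b,.09)[:,:2]
for n,P in(("red",R),("green",G)):
    m=P.mean(0);u=np.linalg.svd(P-m)[2][0];u*=np.sign(u[1]);print(n,len(P),m,"line deg",ang(u))
    for A in((.5135,.1823),(.5126,.1823)): print(ang(m-A),np.hypot(*(m-A)))
m=R.mean(0);print("red->green deg",ang(G.mean(0)-m))
E
```

```text
[254  97  87] [139 251 164] [245  76  67]
[[284.5        222.        ]
 [284.5        240.        ]
 [283.92857143 258.        ]
 [283.47826087 276.        ]] [[276.5 135. ]
 [277.  150. ]
 [277.5 165. ]]
red 23 [0.44132669 0.25767869] line deg 44.006583945458765
43.755516028010504 0.1043596333772321
43.39647759474475 0.10373924583980351
green 15 [0.41177324 0.28206696] line deg 45.82115927694853
45.55726004626705 0.1424843142549452
45.302707251402744 0.14184315861791055
red->green deg 50.46966889471506
```

{"method": "jog_arm", "body": {
  "rows": [
    [[0, -0.007, 0], [0, 0, -0.01]],
    [[0, -0.013, 0], [0, 0, -0.02]],
    [[0, -0.013, 0], [0, 0, -0.02]]
  ]
}}

```text
t: 12.7
tool_pos: [0.4528, 0.2426, 0.1112]
orientation: [-1.163, -2.918, -0.001]
force: [-3.2, 4.2, -1.6]
opening: 0.0138
gripper_force: 14.9
```

```bash
cat > w.py <<'E'
from h import *
c=cam("wrist"); f=c["frame"].astype(int)
r=f[...,0]>2.5*np.maximum(f[...,1],f[...,2]);g=(f[...,1]>1.5*f[...,0])&(f[...,1]>1.4*f[...,2])
def cen(m,r0,r1):
    return np.array([[np.nonzero(m[i,255:310])[0].mean()+255,i] for i in range(r0,r1,3) if m[i,255:310].sum()>4])
ang=lambda u:np.degrees(np.arctan2(-u[0],u[1]))
R=plane(c,cen(r,222,290),.136)[:,:2];G=plane(c,cen(g,135,180),.09)[:,:2]
for n,P in(("red",R),("green",G)):
    m=P.mean(0);u=np.linalg.svd(P-m)[2][0];u*=np.sign(u[1]);print(n,len(P),m,"line deg",ang(u),"from axis",ang(m-[.5135,.1823]))
E
python3 w.py
```

```text
red 23 [0.43925326 0.25557663] line deg 45.754786658691884 from axis 45.376773139528424
green 15 [0.41173867 0.28197242] line deg 45.69949747877652 from axis 45.59414925805534
```

Aligned within 0.2°. I'll release (fully open), then raise.

{"method": "jog_arm", "body": {
  "rows": [
    [[0, 0, 0], [0, 0, 0]],
    [[0, 0, 0], [0, 0, 0]],
    [[0, 0, 0], [0, 0, 0]],
    [[0, 0, 0], [0, 0, 0]],
    [[0, 0, 0], [0, 0, 0]]
  ],
  "hand": -1
}}

```text
t: 13.25
tool_pos: [0.453, 0.2423, 0.1113]
orientation: [1.163, 2.918, -0.0]
force: [-0.0, -0.0, 0.1]
opening: 0.0494
gripper_force: 0.0
```

{"method": "jog_arm", "body": {
  "rows": [
    [[0, 0, 0], [0, 0, 0]],
    [[0, 0, -0.15], [0, 0, 0]],
    [[0, 0, -0.3], [0, 0, 0]],
    [[0, 0, -0.45], [0, 0, 0]],
    [[0, 0, -0.6], [0, 0, 0]]
  ]
}}

```text
t: 13.75
tool_pos: [0.4527, 0.2424, 0.2324]
orientation: [1.163, 2.918, -0.0]
force: [0.5, 1.0, 0.4]
opening: 0.0894
gripper_force: 0.0
```

{"method": "jog_arm", "body": {
  "rows": [
    [[0, 0.2, -0.1], [0, 0, 0]],
    [[-0.1, 0.3, -0.2], [0, 0, 0]],
    [[-0.3, 0.4, -0.2], [0, 0, 0]],
    [[-0.5, 0.5, -0.2], [0, 0, 0]],
    [[-0.7, 0.6, -0.2], [0, 0, 0]]
  ]
}}

```text
t: 14.25
tool_pos: [0.6386, 0.233, 0.2714]
orientation: [1.162, 2.918, 0.001]
force: [-0.3, 1.2, -0.0]
opening: 0.0934
gripper_force: 0.0
```

```bash
python3 chk.py top4; python3 turn.py | head -1; python3 -c "
from h import *
import numpy as np
a=cv2.imread('pics/top4.png');s=cam('side')['frame'][:,:,::-1]
cv2.imwrite('pics/end.png',np.hstack([cv2.resize(a[120:300,100:400],(450,270)),cv2.resize(s[150:350,110:410],(350,270))]))"
```

```text
red 63 [nan nan] dir -0.0 mean dir nan rmax 0.017341258707014306
14.3 [0.64312211 0.22922722 0.26735926] 0.09322381016670143 0.0 [-0.47622767 -2.87883166 -2.08821183]chk.py:8: RuntimeWarning: Mean of empty slice.
  m=P.mean(0);u=np.linalg.svd(P-m)[2][0];u*=np.sign(u[1]);L[k]=(m,u)
  ret = um.true_divide(
Traceback (most recent call last):
  File "chk.py", line 6, in <module>
    q,a=mask(T,k,(150,225,225,290));P=plane(T,q,z)[:,:2];m=P.mean(0);d=np.hypot(*(P-[.5135,.1823]).T)
        ~~~~^^^^^^^^^^^^^^^^^^^^^^^
  File "meas.py", line 8, in mask
    i=1+np.argmax(st[1:,4]); m=(l==i).astype(np.uint8)
        ~~~~~~~~~^^^^^^^^^^
ValueError: attempt to get argmax of an empty sequence
```

View pics/end.png

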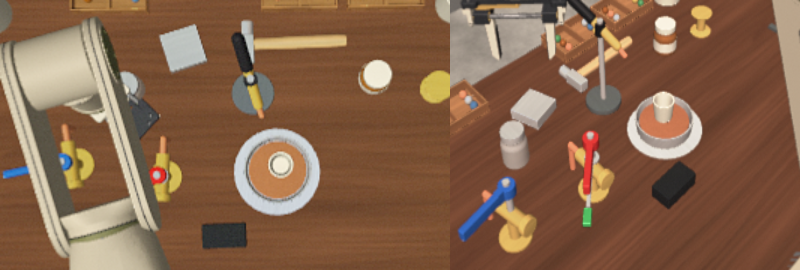

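The end view shows the pan centred on the disc with the crucible upright, the red handle over the pointer, and the blue tap and the other things untouched. A numeric check in the side view after release:

```bash
python3 - <<'E'
from h import *
s=state();print(s["t"],s["force"].round(1),s["tool_pos"].round(3))
c=cam("side");f=c["frame"].astype(int)[240:330,170:270]
r=(f[...,0]>3*np.maximum(f[...,1],f[...,2]))&(f[...,0]>100);g=(f[...,1]>1.6*f[...,0])&(f[...,1]>1.4*f[...,2])&(f[...,1]>100)
for n,m in(("r",r),("g",g)):
    for i in np.nonzero(m.any(1))[0][::3]:
        j=np.nonzero(m[i])[0]; print(n,i+240,j.min()+170,j.max()+170)
for d in(42,43.7,45.4,47,49):
    a=np.radians(d);e=np.array([-np.sin(a),np.cos(a)]);nn=np.array([e[1],-e[0]])*.007;A=np.array([.5135,.1823])
    P=[np.r_[A+.115*e+s*nn,z] for z in(.136,.114) for s in(-1,1)]
    print(d,proj(c,P).round(1).tolist(),"green end",proj(c,[np.r_[A+.153*e,.09]]).round(1))
E
```

```text
14.35 [-0.7 -0.3 -0.9] [0.64  0.23  0.267]
r 247 232 233
r 250 224 236
r 253 224 237
r 256 224 237
r 259 225 236
r 262 227 232
r 265 227 231
r 268 226 231
r 271 226 231
r 274 225 230
r 277 225 230
r 280 225 230
r 283 225 229
r 286 224 229
r 289 225 229
r 292 225 229
g 304 225 230
g 307 224 231
g 310 224 230
g 313 224 230
g 316 224 230
42 [[226.8, 286.9], [220.4, 286.7], [227.4, 293.7], [221.1, 293.5]] green end [[222.7 314.3]]
43.7 [[228.4, 286.9], [222.0, 286.8], [229.0, 293.7], [222.7, 293.6]] green end [[224.7 314.3]]
45.4 [[230.0, 286.8], [223.5, 286.9], [230.5, 293.6], [224.2, 293.7]] green end [[226.8 314.3]]
47 [[231.4, 286.7], [225.0, 286.9], [232.0, 293.5], [225.6, 293.7]] green end [[228.8 314.3]]
49 [[233.3, 286.6], [226.8, 286.9], [233.8, 293.4], [227.5, 293.7]] green end [[231.2 314.2]]
```

```bash
python3 -c "
from plant import robot
print(robot.close_job())"
```

```text
the job is handed in; nothing more can be done
None
```

I slid the pan, crucible still upright, to the centre of the disc, then turned the red handle to within about 0.2° of the pointer by camera and released it; I handed the job in at about 14.4 s, and no verdict came back.

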